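# Put the freshly lacquered pot to cure

### The job

Slide the cover of the curing box all the way back, then lift the black handled pot off its drying stand and, keeping it upright, set it down standing in the box's open well (lower it until it stands before letting go, do not drop it). Then slide the cover fully shut over it. Leave everything else on the bench where it is.

Things in the scene. Friction and masses are not known exactly. Their poses are not given: they have to be found in the camera images.
- box: fixed wooden curing box, 150 (own x) x 300 (own y) x 130 mm high, with dark rails along the top of both long sides up to 146 mm. Origin: centre of its underside on the bench. Its -y half holds the open well, its +y half is closed by a deck over which the cover slides back
- well (a point): centre of the well's floor, 14 mm above the bench, 77 mm to the box's own -y side; axes as the box's. The well is 130 (x) x 134 (y) mm inside, its rim 130 mm above the bench
- cover (a joint): travel in m of the sliding cover along the box's own +y: 0 fully shut over the well, 0.145 fully back over the deck (end stops at both); friction about 1.5 N, stays where it is left; starts anywhere from 0 to 0.04
- cover_grip (a point): middle of the cover's brass handle, 160 mm above the bench, 30 mm above the underside of the cover; moves with the cover; axes as the box's. The cover is a dark 130 x 145 x 8 mm board; the handle is an upright bar in its middle, 64 mm along the box's own x, 14 mm thick along y, standing 32 mm above the board (board's top 139 mm, handle's top 171 mm above the bench)
- black_pot: black lidded pot with a thin brass collar and an arched handle, about 0.2 to 0.45 kg, standing on a drying stand. Origin: centre of its foot, z up. Foot 52 mm, widest 76 mm across (34 mm up), body 57 mm high. The handle is a pale wooden bar over the middle: 60 mm along the pot's own x, 12 x 12 mm in section, its centre 98 mm above the foot (top 104 mm), on two brass struts 60 to 70 mm apart along x; below the bar 35 mm of free space to the lid
- stand_a: fixed dark steel drying stand that carries the black pot: foot 92 mm, top plate 80 mm across, 60 mm high. Origin: centre of its underside
- stand_b: the same kind of stand, carrying the red pot
- red_pot: red pot of the same shape as the black one, on the other stand; leave alone. Origin: centre of its foot
- lamp: upright tube lamp, loose, 270 mm high: base 92 mm across and 20 mm high, stem 16 mm, tube 34 mm across from 115 mm up; leave alone. Origin: centre of its underside
- jar: small amber jar with a white cap, 46 mm across, 50 mm high; leave alone. Origin: centre of its underside
- tin: metal tin, 68 mm across, 100 mm high; leave alone. Origin: centre of its underside
- bowls: stack of black bowls, 132 mm across, 90 mm high; leave alone. Origin: centre of its underside
- brush: lacquer brush lying flat along its own x, about 200 mm long and under 25 mm high; leave alone
- stone: grey polishing stone, 90 x 45 x 28 mm; leave alone. Origin: centre of its underside
Not all that is in view belongs to the job. What is shaped like the black_pot but blue is not meant.

How it is judged:
On the way, in this order (a step that is already met when the one before it is completed fails the run):
1. the cover is slid back (at least 135 of 145 mm) (value of joint cover above 0.135 m), for 0.2 s.
2. the black pot is lifted at least 30 mm off its stand (height (world z) of black_pot above 0.09 m and contact force between black_pot and the fingers above 0.3 N and contact force between black_pot and stand_a below 0.05 N), for 0.2 s.
3. the black pot stands on the well's floor while the fingers still hold it (set down, not dropped) (horizontal distance between black_pot and well below 0.035 m and z of black_pot in the frame of well between -0.004 and 0.005 m and angle between black_pot's own z axis and vertical below 0.09 rad and contact force between black_pot and the fingers above 0.3 N), for 0.1 s.
At the end, for the whole second after the job is handed in: the black pot stands at rest on the floor of the well (foot within 5 mm of the floor's height, within 35 mm of its centre, upright within 5 degrees) and the cover is shut to within 6 mm (horizontal distance between black_pot and well below 0.035 m and z of black_pot in the frame of well between -0.004 and 0.005 m and angle between black_pot's own z axis and vertical below 0.09 rad and value of joint cover below 0.006 m and linear speed of black_pot below 0.02 m/s); the robot touches nothing.
It fails at once if the black pot is tipped more than 35 degrees (angle between black_pot's own z axis and vertical above 0.6 rad).
It fails at once if a bystander (red_pot, lamp, jar, tin, bowls, brush, stone) is shifted by more than 25 mm (distance of any of red_pot, lamp, jar, tin, bowls, brush, stone from where it was at the start of the episode above 0.025 m).
It fails at once if the red pot, the lamp or the tin is tipped more than 20 degrees (angle between any of red_pot, lamp, tin's own z axis and vertical above 0.35 rad).
It also fails if it takes over 72 s, if anything falls off the work surface, if the arm or the gripper's body presses on something with over 40 N, if the wrist force passes 120 N, or if a joint passes its speed limit or range.

### The arm

A 6-joint arm with a two-finger parallel gripper is mounted at the origin on the work surface. World frame = base frame: x ahead of the robot, y to its left, z up, the work surface at z = 0. Lengths are in m, angles in rad, forces in N, time in s.
With the tool pointing down it reaches from about 0.375 to 0.9 m from the base axis. Payload 3.1 kg.
Tool frame: the origin (TCP) lies on the centre line of the jaws, within the pads' length; the fingertips stand 8 mm ahead of it and the grasp point (between the pads) lies 11 mm behind it; z points along the fingers, y is the line along which they close (so a half turn about z gives the same grasp; the last joint's range is limited). The gripper opens to 85 mm and grips with 20 to 120 N. Pads are 22 mm wide; open, the fingers measure 114 mm over their backs; the gripper's body (76 mm by 85 mm) begins 54 mm behind the grasp point. The pads swing forward as they close: fully open they stand 13 mm farther back than shut.
Start: joints at [1.155, 0.527, 1.433, -0, 1.181, -0.178], TCP at [0.147, 0.607, 0.239] pointing down, gripper open.
Joint ranges: [-3.08, 3.08], [-0.75, 2.2], [0.22, 2.44], [-1.43, 4.57], [0, 2.65], [-2.85, 2.85]. Speed limits (rad/s): [2.79, 2.79, 3.14, 3.14, 3.14, 3.14].

### API

Orientations are given as a unit quaternion [x, y, z, w].
In Python, from station import * gives the robot as it stands.
- The arm moves only by the tool play_rows, never from a script. Its argument "rows" is a list of rows, each a list of 3 entries, a list of its own where there are three numbers: the turn, a rotation vector about the tool's x, y, z in degrees, then the shift along the tool's x, y, z in mm, then the closure, from 0 (fully open) to 1 (shut). In form: [[[ax, ay, az], [dx, dy, dz], jaw], ...]. A call has 1 to 12 rows; each row shifts and turns the commanded pose from where the row before left it, along the tool's axes as they then stand; what a row does not reach is not made up. A row lasts 1/12 s, in which the tool goes at most 41.7 mm and 7.16 degrees, less where a joint would pass 70% of its speed; a pose out of reach is approached as far as the arm can. A call with a gripper value outside its range is refused whole. The fingers move at their own pace and stop on an object; "grip_force" is the grip in N (left out, the last holds). Time passes only in rows, so rows that do not move let the fingers close. It gives the time, the measured TCP pose, the force, the opening and the grip force at its end, in the units of the state.
- sense(): the state, without advancing time (a new reading comes with each control period).
- snapshot(name): name is "side" or "top" or "wrist"; returns (picture, depth): 420x560x3 uint8, red, green, blue; 420x560 float32, m along the optical axis (not along the pixel's ray), 0 where there is no reading.
- get_calibration(name): a dict with "vfov" (degrees; the focal length in pixels is half the picture's height over the tangent of half this angle, whatever the lens; pixels are square), "cx", "cy" (the principal point, pixels), "xyz" and "attitude" of the camera in the world. Camera axes: x right, y down, z forward; pixel columns grow to the right and rows downward; lengths in m; the calibration is good to about 2 mm. A picture is of the moment at which its call begins: read the wrist's pose just before it. get_calibration takes no time and is no camera call; for the wrist camera it gives the pose at the moment of the call.
- sign_off(): hands the job in; it is judged then, once.
The state is a dict: "t": time; "q": joint angles; "qd": joint speeds; "tau": joint torques, N m; "tcp_pos": TCP position; "tool_rot": TCP orientation; "force": force on the tool from outside, world axes, zero at the start; "ft_torque": the same for the moment, N m; "finger_gap": opening from 0.0 (shut) to 1.0 (fully open); "gripper_force": force on a finger pad.
Only numpy, scipy, OpenCV 4.12 (cv2) and the standard library are available. Lean on these libraries where they do the work, as an engineer would, in place of code of your own. Each camera call takes 0.05 s, during which the arm holds its last target. There are 200 camera calls.

## Working session

There is one attempt and no reset: what is moved stays moved. The work goes in short steps, Python scripts to look and compute and a tool call to move; the robot and the scene stay as the last step left them, time stands still between calls to the robot, and variables do not carry over. Pictures are saved under pics/ and viewed, at most 10 in all, crops included, and the job is handed in when it is done.

Besides the shell and the picture viewer there is one more tool, called after "Request:" as a command line: name --argument value ..., lists and objects as JSON in quotes. play_rows: Moves the arm, as the interface text tells. Its arguments: {"type":"object","properties":{"rows":{"type":"array","items":{"type":"array"}},"grip_force":{"type":"number"}},"required":["rows"]}

```bash
mkdir -p pics
cat > h.py <<'E'
from station import *
import numpy as np, cv2
from scipy.spatial.transform import Rotation as R
def cam(n):
    c=get_calibration(n); return c
def cloud(n):
    c=get_calibration(n); p,d=snapshot(n); f=p.shape[0]/2/np.tan(np.radians(c['vfov'])/2)
    v,u=np.mgrid[:p.shape[0],:p.shape[1]]
    P=np.stack([(u-c['cx'])/f*d,(v-c['cy'])/f*d,d],-1)
    a=np.array(c['attitude']); M=R.from_quat(a).as_matrix() if a.size==4 else a.reshape(3,3)
    W=P@M.T+np.array(c['xyz']); W[d==0]=np.nan
    return p,d,W
E
python3 - <<'E'
from h import *
for n in('side','top'):
    c=get_calibration(n);print(n,c)
    p,d,W=cloud(n);np.savez(f'{n}0.npz',p=p,W=W)
    cv2.imwrite(f'pics/{n}0.png',p[...,::-1])
print(sense())
E
```

```text
side {'vfov': 46.74294799756939, 'cx': 277.9020106098508, 'cy': 208.81148699089132, 'xyz': array([ 0.41693297, -0.99489719,  1.13656017]), 'attitude': array([ 0.92735951, -0.0529615 ,  0.01871846, -0.36993113])}
top {'vfov': 54.022083944749824, 'cx': 279.7304829503179, 'cy': 205.88753969510412, 'xyz': array([ 0.27774526, -0.02992523,  1.39012071]), 'attitude': array([-0.70043526,  0.70653846, -0.07222783,  0.07054774])}
{'t': 0.1, 'q': array([ 1.15449381e+00,  5.28366012e-01,  1.43376654e+00,  2.78338234e-05,
        1.18139594e+00, -1.78484943e-01]), 'qd': array([ 1.90480210e-03, -2.46721282e-03, -3.76570705e-03, -3.07429001e-05,
       -5.67872619e-04, -7.04383361e-04]), 'tau': array([-3.57013660e-04, -4.43304527e+01, -1.78585446e+01, -2.43042095e-04,
        3.93064329e-03, -5.97894385e-06]), 'tcp_pos': array([0.14693881, 0.60684337, 0.2384383 ]), 'tool_rot': array([ 1.18633972e-01,  9.92937583e-01, -9.21659482e-04, -2.95933665e-04]), 'force': array([ 0.49794935, -1.03739229, -0.01965175]), 'ft_torque': array([0.01788502, 0.00886712, 0.01536639]), 'gripper_force': 0.0, 'finger_gap': 1.0005976417912317}
```

View pics/side0.png

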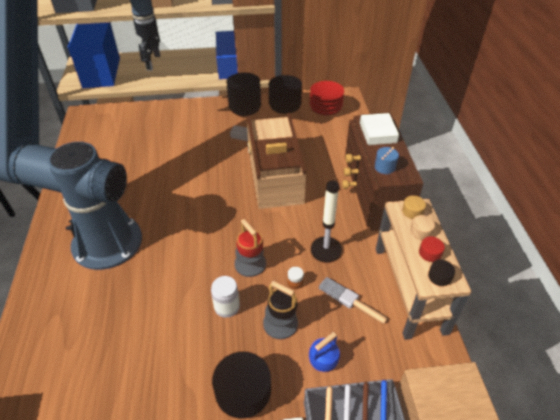

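View pics/top0.png

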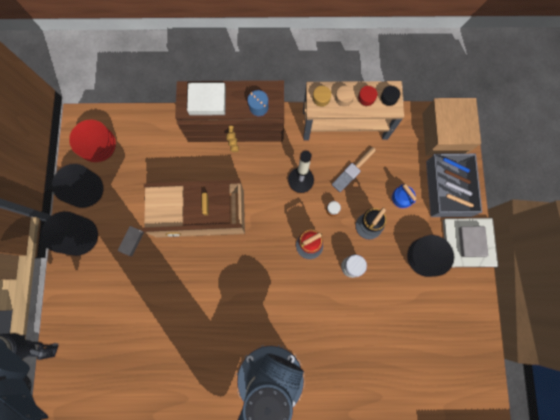

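Side view: box (277,165), red pot (250,243), black pot on its stand (282,303), blue lookalike on the bench (324,350), lamp (328,220). Top view: box (195,207) with its handle at (205,204), black pot (373,220), red pot (311,241), blue pot (404,195). The black pot is the one on a stand with a dark body and brass collar. I'll confirm it in one crop while measuring.

Run:
```python
from h import *
T=np.load('top0.npz');S=np.load('side0.npz')
A=cv2.resize(T['p'][150:285,285:425],None,fx=3,fy=3,interpolation=cv2.INTER_CUBIC)
B=cv2.resize(S['p'][215:350,225:365],None,fx=2.5,fy=2.5,interpolation=cv2.INTER_CUBIC)
B=cv2.copyMakeBorder(B,0,A.shape[0]-B.shape[0],0,0,0)
cv2.imwrite('pics/crop1.png',np.hstack([A,B])[...,::-1])
def sel(D,u0,u1,v0,v1,z0,z1):
    W=D['W'][v0:v1,u0:u1];m=(W[...,2]>z0)&(W[...,2]<z1);return W[m],D['p'][v0:v1,u0:u1][m]
def rect(n,pts):
    r=cv2.minAreaRect((pts[:,:2]*1000).astype(np.float32));print(n,len(pts),np.round(pts.mean(0),4),'rect',np.round(r[0],1),np.round(r[1],1),round(r[2],1))
for n,D,bb in(('T',T,(135,255,170,250)),('S',S,(235,315,105,215))):
    rect(n+' rails',sel(D,*bb,.118,.155)[0]); rect(n+' handle',sel(D,*bb,.158,.185)[0])
    w,c=sel(D,*bb,.12,.15)
for n,D,bb in(('T',T,(355,392,200,240)),('S',S,(262,302,275,340))):
    rect(n+' blackbar',sel(D,*bb,.146,.175)[0]); 
    rect(n+' standplate',sel(D,*bb,.050,.066)[0]); rect(n+' body',sel(D,*bb,.085,.125)[0])
for n,D,bb in(('T',T,(295,328,225,262)),('S',S,(235,268,215,275))):
    rect(n+' redbar',sel(D,*bb,.146,.175)[0])
rect('lamp',sel(T,285,318,145,195,.2,.3)[0]);rect('lampS',sel(S,310,345,170,262,.2,.3)[0]); rect('tin',sel(T,340,370,250,280,.08,.12)[0]);rect('blue',sel(T,390,418,180,210,.02,.12)[0])
```

```text
T rails 4307 [0.5382 0.2481 0.1374] rect [539.6 239.2] [151.8 302.6] 1.9
T handle 104 [0.5387 0.1949 0.1709] rect [538.9 194.8] [61.2 14.1] 1.3
S rails 2587 [0.5383 0.2254 0.1371] rect [538.4 238.5] [151.1 312.1] 1.9
S handle 119 [0.5388 0.1904 0.1675] rect [539.2 191.2] [63.3 21.7] 5.8
T blackbar 84 [ 0.4945 -0.3304  0.1635] rect [ 495.1 -331.3] [12.1 63.2] 52.3
T standplate 94 [ 0.4701 -0.3255  0.0604] rect [ 475.1 -327.2] [79.5 41.4] 64.4
T body 373 [ 0.4942 -0.3271  0.112 ] rect [ 496.3 -331.6] [72.4 71.9] 82.3
S blackbar 158 [ 0.4973 -0.338   0.1615] rect [ 495.9 -335.3] [12.5 70.1] 52.5
S standplate 262 [ 0.4897 -0.344   0.0595] rect [ 502.5 -295.8] [166.   78.2] 74.7
S body 627 [ 0.4919 -0.3474  0.1106] rect [ 493.2 -341.9] [59.7 74.3] 65.3
T redbar 88 [ 0.4293 -0.1274  0.1635] rect [ 430.3 -128.8] [11.9 68.5] 28.0
S redbar 108 [ 0.4305 -0.1356  0.1622] rect [ 430.4 -131.6] [13.7 62.7] 28.6
lamp 183 [ 0.6493 -0.1065  0.2558] rect [ 653.1 -107.9] [32.9 33.2] 6.7
lampS 321 [ 0.6513 -0.1168  0.246 ] rect [ 653.1 -110.2] [36.9 31.6] 84.1
tin 367 [ 0.3534 -0.2666  0.0994] rect [ 355.1 -267.4] [66.4 62. ] 3.5
blue 430 [ 0.5798 -0.443   0.0622] rect [ 583.1 -448.4] [69.5 70.6] 7.6
```

View pics/crop1.png

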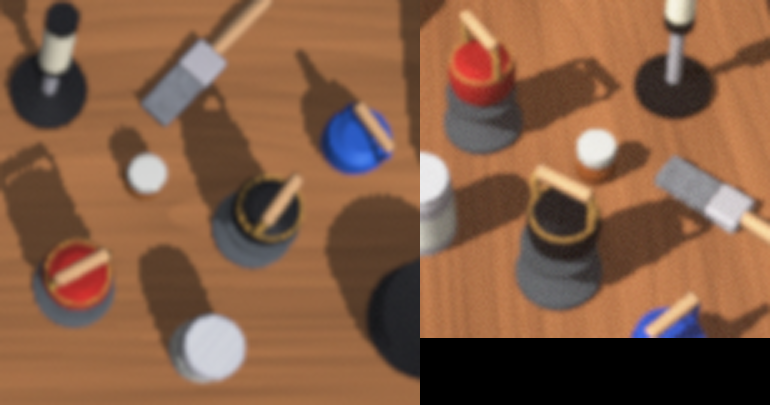

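The crop confirms it: black body with brass collar on a stand at (265,215), against red at (78,275) and blue at (357,138), which has no stand. The cover is at about 30 mm of travel. Next, a planning helper.

```bash
cat >> h.py <<'E'
def plan(x,y,z,yaw=None):
    "target TCP (mm), yaw of tool y (deg) -> turn about tool (deg), then shift in turned tool axes (mm)"
    s=sense();M=R.from_quat(s['tool_rot'])
    if yaw is None: G=M
    else:
        a=np.radians(yaw);ty=np.array([np.cos(a),np.sin(a),0]);tz=np.array([0,0,-1.]);G=R.from_matrix(np.c_[np.cross(ty,tz),ty,tz])
    print('t',round(s['t'],2),'tcp',np.round(s['tcp_pos']*1000,1),'F',np.round(s['force'],1),'gap',round(s['finger_gap'],3),'gf',s['gripper_force'])
    print('turn',np.round((M.inv()*G).as_rotvec(degrees=True),2),'shift',np.round(G.inv().apply(np.array([x,y,z])-s['tcp_pos']*1000),1))
E
python3 - <<'E'
from h import *
plan(539,193.5,240,91.9)
E
```

```text
t 0.1 tcp [146.9 606.8 238.4] F [ 0.5 -1.  -0. ] gap 1.001 gf 0.0
turn [ -0.11  -0.04 -15.53] shift [-378.1 -426.1   -1.6]
```

Request:
play_rows --rows '[[[0,0,-5.2],[0,0,0],0],[[0,0,-5.2],[0,0,0],0],[[0,0,-5.1],[0,0,0],0],[[0,0,0],[-19,-21,0],0],[[0,0,0],[-19,-21,0],0],[[0,0,0],[-19,-21,0],0],[[0,0,0],[-19,-21,0],0],[[0,0,0],[-19,-21,0],0],[[0,0,0],[-19,-21,0],0],[[0,0,0],[-19,-21,0],0],[[0,0,0],[-19,-21,0],0],[[0,0,0],[-19,-21,0],0]]' --grip_force 25

```text
t: 1.1
tcp_pos: [0.3248, 0.4228, 0.239]
tool_rot: [-0.016, 1.0, -0.0, -0.0]
force: [-0.2, -0.6, -0.1]
finger_gap: 1.0
gripper_force: 0.0
```

Request:
play_rows --rows '[[[0,0,0],[-19,-21,0],0],[[0,0,0],[-19,-21,0],0],[[0,0,0],[-19,-21,0],0],[[0,0,0],[-19,-21,0],0],[[0,0,0],[-19,-21,0],0],[[0,0,0],[-19,-21,0],0],[[0,0,0],[-19,-21,0],0],[[0,0,0],[-19,-21,0],0],[[0,0,0],[-19,-22,0],0],[[0,0,0],[-19,-23,0],0],[[0,0,0],[0,-6,0],0],[[0,0,0],[0,0,0],0]]'

```text
t: 2.1
tcp_pos: [0.5219, 0.2096, 0.2387]
tool_rot: [-0.015, 1.0, -0.0, -0.001]
force: [-0.4, -1.0, -0.3]
finger_gap: 0.999
gripper_force: 0.0
```

Run:
```python
from h import *
plan(539,193.5,155,91.9)
p,d,W=cloud('wrist')
m=(W[...,2]>.16)&(W[...,2]<.185)&(abs(W[...,0]-.54)<.06)&(abs(W[...,1]-.19)<.05)
q=(W[m][:,:2]*1000).astype(np.float32);print(len(q),q.mean(0),cv2.minAreaRect(q))
cv2.imwrite('pics/w1.png',p[...,::-1])
```

```text
t 2.1 tcp [521.9 209.6 238.7] F [-0.4 -1.  -0.3] gap 0.999 gf 0.0
turn [-0.02 -0.07 -0.22] shift [-16.6 -16.7  83.7]
2290 [535.9057  194.73364] ((538.3402709960938, 194.52267456054688), (63.66215896606445, 14.05597972869873), 1.9829195737838745)
```

Request:
play_rows --rows '[[[0,0,0],[-8,-8,0],0],[[0,0,0],[-8,-7.5,0],0],[[0,0,0],[0,0,20],0],[[0,0,0],[0,0,20],0],[[0,0,0],[0,0,0],0],[[0,0,0],[0,0,0],0]]'

```text
t: 2.65
tcp_pos: [0.5372, 0.1966, 0.1986]
tool_rot: [-0.017, 1.0, -0.0, -0.001]
force: [0.7, 0.5, 0.5]
finger_gap: 0.997
gripper_force: 0.0
```

Run:
```python
from h import *
plan(538.3,194.5,155,91.9)
```

```text
t 2.65 tcp [537.2 196.6 198.6] F [0.7 0.5 0.5] gap 0.997 gf 0.0
turn [-0.02 -0.14  0.02] shift [-1.  -2.2 43.6]
```

Down and grip the handle.

Request:
play_rows --rows '[[[0,0,0],[-1,-2,15],0],[[0,0,0],[0,0,15],0],[[0,0,0],[0,0,13],0],[[0,0,0],[0,0,0],0.5],[[0,0,0],[0,0,0],1],[[0,0,0],[0,0,0],1],[[0,0,0],[0,0,0],1],[[0,0,0],[0,0,0],1],[[0,0,0],[0,0,0],1],[[0,0,0],[0,0,0],1],[[0,0,0],[0,0,0],1],[[0,0,0],[0,0,0],1]]'

```text
t: 3.65
tcp_pos: [0.5394, 0.1946, 0.1573]
tool_rot: [-0.016, 1.0, 0.0, 0.001]
force: [-1.4, -0.0, 5.5]
finger_gap: 0.159
gripper_force: 27.2
```

Run:
```python
from h import *
plan(535,307,155,91.9)
```

```text
t 3.65 tcp [539.4 194.6 157.3] F [-1.4 -0.   5.5] gap 0.159 gf 27.24817782640457
turn [ 0.01  0.09 -0.02] shift [  0.7 112.5   2.3]
```

Request:
play_rows --rows '[[[0,0,0],[0,8,0],1],[[0,0,0],[0,12,0],1],[[0,0,0],[0,14,0],1],[[0,0,0],[0,14,0],1],[[0,0,0],[0,14,0],1],[[0,0,0],[0,14,0],1],[[0,0,0],[0,12,0],1],[[0,0,0],[0,10,0],1],[[0,0,0],[0,6,0],1],[[0,0,0],[0,4,0],1],[[0,0,0],[0,3,0],1],[[0,0,0],[0,0,0],1]]'

```text
t: 4.65
tcp_pos: [0.5356, 0.3055, 0.1573]
tool_rot: [-0.017, 1.0, -0.0, 0.001]
force: [-1.1, -0.9, 6.2]
finger_gap: 0.157
gripper_force: 27.3
```

Request:
play_rows --rows '[[[0,0,0],[0,2,0],1],[[0,0,0],[0,1,0],1],[[0,0,0],[0,0,0],1],[[0,0,0],[0,0,0],1]]'

```text
t: 4.98
tcp_pos: [0.5356, 0.3056, 0.1573]
tool_rot: [-0.017, 1.0, -0.003, 0.0]
force: [0.0, -9.3, 7.4]
finger_gap: 0.154
gripper_force: 27.6
```

Request:
play_rows --rows '[[[0,0,0],[0,-1,0],0.5],[[0,0,0],[0,0,0],0],[[0,0,0],[0,0,0],0],[[0,0,0],[0,0,0],0],[[0,0,0],[0,0,-15],0],[[0,0,0],[0,0,-25],0],[[0,0,0],[0,0,-30],0],[[0,0,0],[0,0,-30],0],[[0,0,0],[0,0,0],0]]'

```text
t: 5.73
tcp_pos: [0.5386, 0.3093, 0.2627]
tool_rot: [-0.017, 1.0, 0.002, 0.006]
force: [1.1, 0.6, -0.1]
finger_gap: 1.004
gripper_force: 0.0
```

Run:
```python
from h import *
plan(495.5,-333,257,91.9)
p,d,W=cloud('side')
m=(W[...,2]>.16)&(W[...,2]<.18)&(abs(W[...,0]-.535)<.06)&(abs(W[...,1]-.30)<.05)
q=W[m]*1000;print(len(q),q.mean(0) if len(q) else '')
```

```text
t 5.73 tcp [538.6 309.3 262.7] F [ 1.1  0.6 -0.1] gap 1.004 gf 0.0
turn [0.24 0.69 0.01] shift [  64.4 -640.5    5.7]
92 [535.10018734 300.97255446 168.72512233]
```

Request:
play_rows --rows '[[[0,0,0],[2.5,-15,0],0],[[0,0,0],[2.5,-25,0],0],[[0,0,0],[2.5,-25,0],0],[[0,0,0],[2.5,-25,0],0],[[0,0,0],[2.5,-25,0],0],[[0,0,0],[2.5,-25,0],0],[[0,0,0],[2.5,-25,0],0],[[0,0,0],[2.5,-25,0],0],[[0,0,0],[2.5,-25,0],0],[[0,0,0],[2.5,-25,0],0],[[0,0,0],[2.5,-25,0],0],[[0,0,0],[2.5,-25,0],0]]'

```text
t: 6.78
tcp_pos: [0.5126, 0.0151, 0.2545]
tool_rot: [-0.016, 1.0, 0.0, -0.002]
force: [1.0, -0.3, 0.0]
finger_gap: 0.997
gripper_force: 0.0
```

Request:
play_rows --rows '[[[0,0,0],[2.5,-25,0],0],[[0,0,0],[2.5,-25,0],0],[[0,0,0],[2.5,-25,0],0],[[0,0,0],[2.5,-25,0],0],[[0,0,0],[2.5,-25,0],0],[[0,0,0],[2.5,-25,0],0],[[0,0,0],[2.5,-25,0],0],[[0,0,0],[2.5,-25,0],0],[[0,0,0],[2.5,-25,0],0],[[0,0,0],[2.5,-25,0],0],[[0,0,0],[2.5,-20,0],0],[[0,0,6.6],[0,0,0],0]]'

```text
t: 7.78
tcp_pos: [0.4944, -0.258, 0.2544]
tool_rot: [0.044, 0.999, -0.0, -0.001]
force: [0.2, 0.6, 0.4]
finger_gap: 1.0
gripper_force: 0.0
```

Request:
play_rows --rows '[[[0,0,6.6],[0,0,0],0],[[0,0,6.6],[0,0,0],0],[[0,0,6.6],[0,0,0],0],[[0,0,6.6],[0,0,0],0],[[0,0,6.6],[0,0,0],0],[[0,0,0],[0,0,0],0],[[0,0,0],[0,0,0],0],[[0,0,0],[0,0,0],0]]'

```text
t: 8.45
tcp_pos: [0.4952, -0.2539, 0.2553]
tool_rot: [0.322, 0.947, 0.0, -0.001]
force: [0.4, 0.4, -0.1]
finger_gap: 0.999
gripper_force: 0.0
```

Run:
```python
from h import *
p,d,W=cloud('wrist')
m=(W[...,2]>.148)&(W[...,2]<.18)&(abs(W[...,0]-.495)<.06)&(abs(W[...,1]+.333)<.06)
q=(W[m][:,:2]*1000).astype(np.float32);print(len(q),q.mean(0),W[m][:,2].max(),cv2.minAreaRect(q))
plan(495.5,-333,190,52.4)
cv2.imwrite('pics/w2.png',p[...,::-1])
```

```text
1601 [ 492.57108 -330.61816] 0.16549688844509244 ((493.4869384765625, -332.61334228515625), (12.458464622497559, 64.15274047851562), 52.50999450683594)
t 8.5 tcp [ 495.4 -254.   255.6] F [ 0.9 -0.  -0.7] gap 1.0 gf 0.0
turn [-0.   -0.1  -0.02] shift [-48.3 -62.6  65.6]
```

Request:
play_rows --rows '[[[0,0,0],[-12,-16,0],0],[[0,0,0],[-12,-16,0],0],[[0,0,0],[-12,-16,0],0],[[0,0,0],[-11.5,-15,0],0],[[0,0,0],[0,0,20],0],[[0,0,0],[0,0,20],0],[[0,0,0],[0,0,20],0],[[0,0,0],[0,0,0],0],[[0,0,0],[0,0,0],0]]'

```text
t: 9.25
tcp_pos: [0.4944, -0.3325, 0.1953]
tool_rot: [0.323, 0.946, 0.001, -0.001]
force: [0.1, -0.3, -0.4]
finger_gap: 0.998
gripper_force: 0.0
```

Run:
```python
from h import *
plan(494.5,-333,147,52.4)
```

```text
t 9.25 tcp [ 494.4 -332.5  195.3] F [ 0.1 -0.3 -0.4] gap 0.998 gf 0.0
turn [ 0.02 -0.18 -0.08] shift [-0.4 -0.3 48.3]
```

Request:
play_rows --rows '[[[0,0,0],[0,0,16],0],[[0,0,0],[0,0,16],0],[[0,0,0],[0,0,14],0],[[0,0,0],[0,0,2],0.5],[[0,0,0],[0,0,0],0.8],[[0,0,0],[0,0,0],1],[[0,0,0],[0,0,0],1],[[0,0,0],[0,0,0],1],[[0,0,0],[0,0,0],1],[[0,0,0],[0,0,0],1],[[0,0,0],[0,0,0],1],[[0,0,0],[0,0,0],1]]' --grip_force 50

```text
t: 10.25
tcp_pos: [0.4954, -0.3337, 0.1493]
tool_rot: [0.323, 0.946, -0.001, 0.001]
force: [-0.7, -0.6, 6.2]
finger_gap: 0.128
gripper_force: 50.1
```

Request:
play_rows --rows '[[[0,0,0],[0,0,-4],1],[[0,0,0],[0,0,-8],1],[[0,0,0],[0,0,-10],1],[[0,0,0],[0,0,-12],1],[[0,0,0],[0,0,-12],1],[[0,0,0],[0,0,-8],1],[[0,0,0],[0,0,0],1],[[0,0,0],[0,0,0],1],[[0,0,0],[0,0,0],1]]'

```text
t: 11.0
tcp_pos: [0.4947, -0.3326, 0.2018]
tool_rot: [0.323, 0.946, 0.0, -0.001]
force: [-0.0, 1.4, -3.1]
finger_gap: 0.13
gripper_force: 49.0
```

Run:
```python
from h import *
plan(541.6,162,285,52.4)
p,d,W=cloud('side')
cv2.imwrite('pics/s2.png',cv2.resize(p[200:360,200:400],None,fx=3,fy=3)[...,::-1])
```

```text
t 11.0 tcp [ 494.7 -332.6  201.8] F [-0.   1.4 -3.1] gap 0.13 gf 48.967986702919006
turn [ 0.01 -0.08 -0.12] shift [264.6 420.5 -83.2]
```

View pics/s2.png

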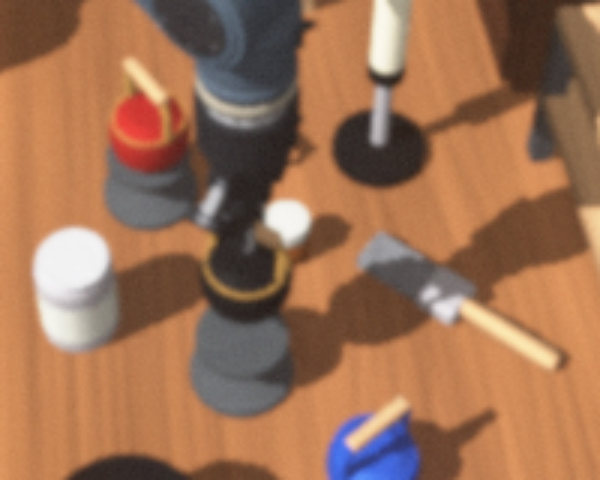

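The black pot is lifted and upright at (245,270) in the crop, and its stand below is empty. Next, raise and carry it.

Request:
play_rows --rows '[[[0,0,0],[0,0,-8],1],[[0,0,0],[0,0,-14],1],[[0,0,0],[0,0,-16],1],[[0,0,0],[0,0,-16],1],[[0,0,0],[0,0,-16],1],[[0,0,0],[2,4,-10],1],[[0,0,0],[5,8,-4],1],[[0,0,0],[8,12,0],1],[[0,0,0],[10,16,0],1],[[0,0,0],[10,16,0],1],[[0,0,0],[10,16,0],1],[[0,0,0],[10,16,0],1]]'

```text
t: 12.05
tcp_pos: [0.5044, -0.2267, 0.2849]
tool_rot: [0.323, 0.946, 0.001, -0.002]
force: [-0.1, 0.3, -3.8]
finger_gap: 0.128
gripper_force: 48.9
```

Request:
play_rows --rows '[[[0,0,0],[10,16,0],1],[[0,0,0],[10,16,0],1],[[0,0,0],[10,16,0],1],[[0,0,0],[10,16,0],1],[[0,0,0],[10,16,0],1],[[0,0,0],[10,16,0],1],[[0,0,0],[10,16,0],1],[[0,0,0],[10,16,0],1],[[0,0,0],[10,16,0],1],[[0,0,0],[10,16,0],1],[[0,0,0],[10,16,0],1],[[0,0,0],[10,16,0],1]]'

```text
t: 13.05
tcp_pos: [0.5262, -0.0019, 0.285]
tool_rot: [0.323, 0.946, 0.0, -0.002]
force: [0.2, 0.7, -4.2]
finger_gap: 0.129
gripper_force: 48.9
```

Request:
play_rows --rows '[[[0,0,0],[10,16,0],1],[[0,0,0],[10,16,0],1],[[0,0,0],[10,16,0],1],[[0,0,0],[10,16,0],1],[[0,0,0],[8,12,0],1],[[0,0,0],[6,8,0],1],[[0,0,0],[3,4,0],1],[[0,0,0],[0,0,0],1],[[0,0,0],[0,0,0],1]]'

```text
t: 13.8
tcp_pos: [0.5362, 0.1, 0.2859]
tool_rot: [0.323, 0.946, -0.0, -0.0]
force: [0.1, -0.3, -4.2]
finger_gap: 0.128
gripper_force: 48.9
```

Run:
```python
from h import *
plan(541.6,162,240,52.4)
```

```text
t 13.8 tcp [536.2 100.  285.9] F [ 0.1 -0.3 -4.2] gap 0.128 gf 48.90286445617676
turn [-0.06 -0.03 -0.08] shift [33.5 52.4 45.9]
```

Request:
play_rows --rows '[[[0,0,0],[5,8,0],1],[[0,0,0],[8,12,0],1],[[0,0,0],[9,14,0],1],[[0,0,0],[7,11,0],1],[[0,0,0],[4.5,7.5,0],1],[[0,0,0],[0,0,6],1],[[0,0,0],[0,0,12],1],[[0,0,0],[0,0,14],1],[[0,0,0],[0,0,10],1],[[0,0,0],[0,0,0],1],[[0,0,0],[0,0,0],1]]'

```text
t: 14.72
tcp_pos: [0.542, 0.1615, 0.2435]
tool_rot: [0.324, 0.946, -0.001, -0.001]
force: [-0.5, 0.4, -2.5]
finger_gap: 0.128
gripper_force: 48.9
```

Run:
```python
from h import *
plan(541.6,162,103,52.4)
a,_,_=cloud('side');b,_,_=cloud('top')
cv2.imwrite('pics/s3.png',np.hstack([cv2.resize(x,(400,400)) for x in(a[90:230,220:360],b[140:270,120:250])])[...,::-1])
```

```text
t 14.72 tcp [542.  161.5 243.5] F [-0.5  0.4 -2.5] gap 0.128 gf 48.93210232257843
turn [-0.09 -0.08 -0.15] shift [  0.6   0.2 140.5]
```

View pics/s3.png

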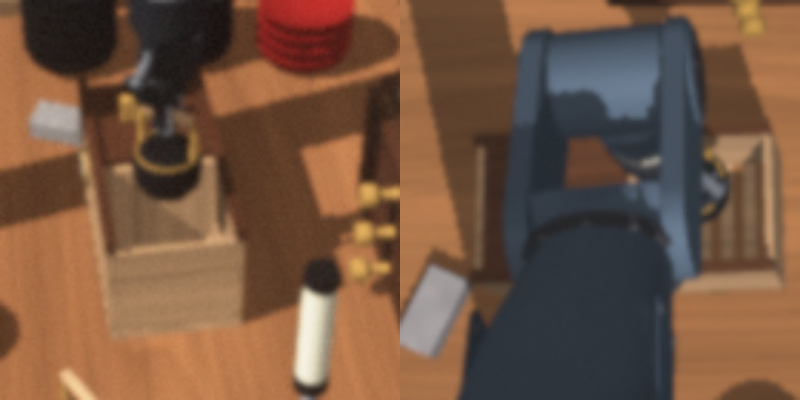

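The pot hangs over the open well (165,165 left), and the cover is fully back. Lowering.

Request:
play_rows --rows '[[[0,0,0],[0,0,8],1],[[0,0,0],[0,0,14],1],[[0,0,0],[0,0,14],1],[[0,0,0],[0,0,14],1],[[0,0,0],[0,0,14],1],[[0,0,0],[0,0,14],1],[[0,0,0],[0,0,14],1],[[0,0,0],[0,0,14],1],[[0,0,0],[0,0,10],1],[[0,0,0],[0,0,6],1],[[0,0,0],[0,0,3],1],[[0,0,0],[0,0,0],1]]'

```text
t: 15.82
tcp_pos: [0.5424, 0.162, 0.1189]
tool_rot: [0.323, 0.946, -0.0, -0.0]
force: [0.3, 0.1, -3.7]
finger_gap: 0.132
gripper_force: 48.9
```

Request:
play_rows --rows '[[[0,0,0],[0,0,3],1],[[0,0,0],[0,0,3],1],[[0,0,0],[0,0,3],1],[[0,0,0],[0,0,2],1],[[0,0,0],[0,0,0],1],[[0,0,0],[0,0,0],1]]'

```text
t: 16.32
tcp_pos: [0.5423, 0.162, 0.1083]
tool_rot: [0.323, 0.946, -0.0, -0.0]
force: [-0.2, 0.2, -3.9]
finger_gap: 0.13
gripper_force: 48.9
```

Request:
play_rows --rows '[[[0,0,0],[0,0,1.5],1],[[0,0,0],[0,0,1.5],1],[[0,0,0],[0,0,1],1],[[0,0,0],[0,0,0],1],[[0,0,0],[0,0,0],1]]'

```text
t: 16.73
tcp_pos: [0.5423, 0.162, 0.1042]
tool_rot: [0.323, 0.946, -0.0, -0.0]
force: [-0.1, -0.8, -3.6]
finger_gap: 0.127
gripper_force: 48.9
```

Request:
play_rows --rows '[[[0,0,0],[0,0,1],1],[[0,0,0],[0,0,0.5],1],[[0,0,0],[0,0,0],1],[[0,0,0],[0,0,0],1]]'

```text
t: 17.07
tcp_pos: [0.5426, 0.162, 0.1034]
tool_rot: [0.323, 0.946, 0.0, 0.0]
force: [-2.1, 0.2, 2.8]
finger_gap: 0.126
gripper_force: 49.7
```

The force went from -3.7 to +2.8 N, so the pot is standing on the floor at the expected height. Holding briefly, then releasing part-way.

Request:
play_rows --rows '[[[0,0,0],[0,0,0],1],[[0,0,0],[0,0,0],1],[[0,0,0],[0,0,0],0.8],[[0,0,0],[0,0,0],0.6],[[0,0,0],[0,0,0],0.5],[[0,0,0],[0,0,0],0.5],[[0,0,0],[0,0,0],0.5],[[0,0,0],[0,0,-5],0.5],[[0,0,0],[0,0,-10],0.5],[[0,0,0],[0,0,-15],0.5],[[0,0,0],[0,0,-15],0.5],[[0,0,0],[0,0,0],0.5]]'

```text
t: 18.07
tcp_pos: [0.5446, 0.1623, 0.1513]
tool_rot: [0.323, 0.946, 0.001, 0.003]
force: [0.2, -0.1, -0.0]
finger_gap: 0.505
gripper_force: 0.0
```

Request:
play_rows --rows '[[[0,0,0],[0,0,-25],0.5],[[0,0,0],[0,0,-25],0.5],[[0,0,0],[0,0,-25],0.5],[[0,0,0],[0,0,-15],0.5],[[0,0,-6.6],[0,0,0],0],[[0,0,-6.6],[0,0,0],0],[[0,0,-6.6],[0,0,0],0],[[0,0,-6.6],[0,0,0],0],[[0,0,-6.6],[0,0,0],0],[[0,0,-6.6],[0,0,0],0],[[0,0,0],[0,0,0],0],[[0,0,0],[0,0,0],0]]'

```text
t: 19.07
tcp_pos: [0.5422, 0.162, 0.2377]
tool_rot: [-0.015, 1.0, -0.0, -0.0]
force: [-0.0, 0.6, 0.1]
finger_gap: 0.998
gripper_force: 0.0
```

Run:
```python
from h import *
plan(535.4,305.5,240,91.9)
p,d,W=cloud('wrist')
cv2.imwrite('pics/w3.png',p[...,::-1])
m=(W[...,2]>.106)&(W[...,2]<.125)&(abs(W[...,0]-.5416)<.06)&(abs(W[...,1]-.162)<.055)
q=(W[m][:,:2]*1000).astype(np.float32);print(len(q),np.median(W[m][:,2]),cv2.minAreaRect(q))
```

```text
t 19.07 tcp [542.2 162.  237.7] F [-0.   0.6  0.1] gap 0.998 gf 0.0
turn [-0.   -0.01 -0.19] shift [  2.  143.7  -2.3]
1366 0.1171749420890199 ((541.317626953125, 162.25901794433594), (12.19994831085205, 62.331825256347656), 52.328067779541016)
```

View pics/w3.png

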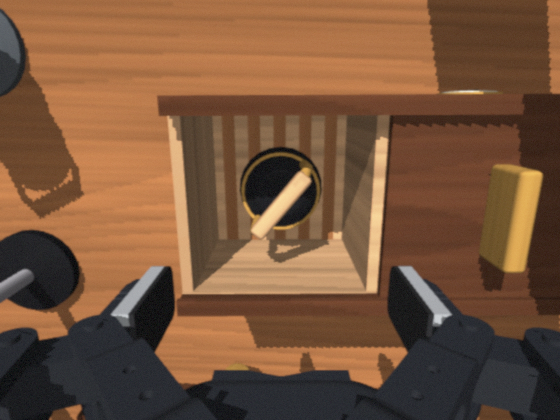

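The pot stands upright in the middle of the well (280,190), with its bar top at 117 mm as expected. The cover handle is at (512,217). Going to grip it.

Request:
play_rows --rows '[[[0,0,0],[0,15,0],0],[[0,0,0],[0,25,0],0],[[0,0,0],[0,25,0],0],[[0,0,0],[0,25,0],0],[[0,0,0],[0,25,0],0],[[0,0,0],[0,18,0],0],[[0,0,0],[1,11,0],0],[[0,0,0],[1,0,0],0],[[0,0,0],[0,0,20],0],[[0,0,0],[0,0,20],0],[[0,0,0],[0,0,0],0],[[0,0,0],[0,0,0],0]]'

```text
t: 20.12
tcp_pos: [0.5349, 0.3045, 0.1969]
tool_rot: [-0.016, 1.0, -0.001, -0.002]
force: [-0.2, 0.7, -0.2]
finger_gap: 1.002
gripper_force: 0.0
```

Run:
```python
from h import *
plan(535.4,305.5,157,91.9)
```

```text
t 20.12 tcp [534.9 304.5 196.9] F [-0.2  0.7 -0.2] gap 1.002 gf 0.0
turn [-0.08 -0.18 -0.11] shift [-0.5  0.9 39.9]
```

Request:
play_rows --rows '[[[0,0,0],[0,1,15],0],[[0,0,0],[0,0,15],0],[[0,0,0],[0,0,10],0],[[0,0,0],[0,0,0],0.5],[[0,0,0],[0,0,0],1],[[0,0,0],[0,0,0],1],[[0,0,0],[0,0,0],1],[[0,0,0],[0,0,0],1],[[0,0,0],[0,0,0],1],[[0,0,0],[0,0,0],1],[[0,0,0],[0,0,0],1],[[0,0,0],[0,0,0],1]]' --grip_force 25

```text
t: 21.12
tcp_pos: [0.5361, 0.3055, 0.1588]
tool_rot: [-0.017, 1.0, -0.001, 0.001]
force: [-0.3, -5.2, 4.2]
finger_gap: 0.157
gripper_force: 29.3
```

Request:
play_rows --rows '[[[0,0,0],[0,-8,0],1],[[0,0,0],[0,-12,0],1],[[0,0,0],[0,-14,0],1],[[0,0,0],[0,-14,0],1],[[0,0,0],[0,-14,0],1],[[0,0,0],[0,-14,0],1],[[0,0,0],[0,-14,0],1],[[0,0,0],[0,-14,0],1],[[0,0,0],[0,-14,0],1],[[0,0,0],[0,-10,0],1],[[0,0,0],[0,-6,0],1],[[0,0,0],[0,0,0],1]]'

```text
t: 22.12
tcp_pos: [0.5407, 0.1705, 0.1587]
tool_rot: [-0.016, 1.0, -0.001, 0.001]
force: [0.3, -1.2, 5.3]
finger_gap: 0.154
gripper_force: 29.6
```

Request:
play_rows --rows '[[[0,0,0],[0,-4,0],1],[[0,0,0],[0,-3,0],1],[[0,0,0],[0,-2,0],1],[[0,0,0],[0,-2,0],1],[[0,0,0],[0,0,0],1],[[0,0,0],[0,0,0],1]]'

```text
t: 22.62
tcp_pos: [0.541, 0.1607, 0.1587]
tool_rot: [-0.016, 1.0, -0.0, 0.001]
force: [0.2, 0.2, 5.6]
finger_gap: 0.155
gripper_force: 29.6
```

Request:
play_rows --rows '[[[0,0,0],[0,-1.5,0],1],[[0,0,0],[0,-1.5,0],1],[[0,0,0],[0,0,0],1],[[0,0,0],[0,0,0],1]]'

```text
t: 22.95
tcp_pos: [0.5411, 0.1604, 0.1587]
tool_rot: [-0.016, 1.0, 0.002, 0.001]
force: [0.4, 8.0, 5.7]
finger_gap: 0.156
gripper_force: 29.5
```

The end stop is reached (145 mm of travel, +8 N). Release and retreat.

Request:
play_rows --rows '[[[0,0,0],[0,1,0],0.5],[[0,0,0],[0,0,0],0],[[0,0,0],[0,0,0],0],[[0,0,0],[0,0,0],0],[[0,0,0],[0,0,-15],0],[[0,0,0],[0,0,-25],0],[[0,0,0],[0,0,-30],0],[[0,0,0],[0,0,-30],0],[[0,0,0],[0,0,0],0],[[0,0,0],[0,0,0],0],[[0,0,0],[0,0,0],0]]'

```text
t: 23.87
tcp_pos: [0.5398, 0.1596, 0.2573]
tool_rot: [-0.016, 1.0, -0.0, -0.001]
force: [0.3, 0.6, -0.5]
finger_gap: 1.0
gripper_force: 0.0
```

Run:
```python
from h import *
plan(541,160.5,260,91.9)
p,d,W=cloud('wrist')
m=(W[...,2]>.16)&(W[...,2]<.185)&(abs(W[...,0]-.54)<.06)&(abs(W[...,1]-.16)<.05)
q=(W[m][:,:2]*1000).astype(np.float32);print(len(q),cv2.minAreaRect(q))
```

```text
t 23.87 tcp [539.8 159.6 257.3] F [ 0.3  0.6 -0.5] gap 1.0 gf 0.0
turn [-0.01 -0.07 -0.04] shift [-1.2  0.9 -2.7]
2000 ((539.5202026367188, 160.18328857421875), (63.45439147949219, 13.990492820739746), 1.662544846534729)
```

The handle reads y = 160.2 mm after release, so the cover is shut and the arm is clear.

```bash
python3 -c "
from station import *
print(sign_off())"
```

```text
the job is handed in; nothing more can be done
None
```

I slid the cover back, set the black pot standing upright in the well and slid the cover fully shut over it, then handed the job in at about 24 s; the sign-off returned no verdict.

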